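# Catch the specimen mounts from the chute

### The job

Two small chutes on the desk hold aluminium pieces behind drop gates. Take the steel pan by its handle, hold it under the chute with the round mounts so that its rims push that gate's two feet up, catch all four mounts in the pan without dropping any, and lower it until the gate has dropped shut again. Then set the pan down level on the open report folder, its whole tub on the free strip beside the flat black case, let go, and leave the rectangular blocks, their gate and everything else alone.

Things in the scene. Friction and masses are not known exactly. Their poses are not given: they have to be found in the camera images.
- pan: loose steel pan (150 g): open rectangular tub 100 x 76 mm, 50 mm high, wall and floor 3 mm, with a straight handle. Origin under the middle of the tub's floor, z up; the tub spans x +-50, y +-38 mm; the handle sticks out towards -x
- pan_grip (a point): middle of the pan's handle, 115 mm from the tub's centre towards -x and 42 mm above its underside; the handle is a bar 16 mm wide (y) and 14 mm high, z from 35 to 49 mm, running from the tub to x = -160 mm
- pan_corner_fl (a point): lower outside corner of the tub at x = -50, y = +38 mm of the pan
- pan_corner_fr (a point): lower outside corner of the tub at x = -50, y = -38 mm of the pan
- pan_corner_bl (a point): lower outside corner of the tub at x = +50, y = +38 mm of the pan
- pan_corner_br (a point): lower outside corner of the tub at x = +50, y = -38 mm of the pan
- mount_0: one of four round specimen mounts: plain aluminium disc, diameter 25 mm, 14 mm high, 22 g; origin in the middle of one flat face, z along its axis. They start in single file in chute_round, behind its gate
- mount_1: one of four round specimen mounts: plain aluminium disc, diameter 25 mm, 14 mm high, 22 g; origin in the middle of one flat face, z along its axis. They start in single file in chute_round, behind its gate
- mount_2: one of four round specimen mounts: plain aluminium disc, diameter 25 mm, 14 mm high, 22 g; origin in the middle of one flat face, z along its axis. They start in single file in chute_round, behind its gate
- mount_3: one of four round specimen mounts: plain aluminium disc, diameter 25 mm, 14 mm high, 22 g; origin in the middle of one flat face, z along its axis. They start in single file in chute_round, behind its gate
- block_0: one of three rectangular aluminium blocks 40 x 25 x 14 mm in the other chute; origin in the middle of its underside. To be left there
- block_1: one of three rectangular aluminium blocks 40 x 25 x 14 mm in the other chute; origin in the middle of its underside. To be left there
- block_2: one of three rectangular aluminium blocks 40 x 25 x 14 mm in the other chute; origin in the middle of its underside. To be left there
- chute_round: fixed metal dispenser; origin on the desk plumb under its lip's middle, +x back up the chute (pieces exit to -x). Foot plate x 30..145, y +-40 mm; post 30 mm square at x = 92. Open-topped slippery chute 35 mm wide (29 inside), 152 long, sides 21 high, slope 0.56 rad; lip floor at x = 0, z = 160 mm. Holds the round mounts; may be the left or the right one
- gate_round (a joint): lift of chute_round's drop gate, 0 shut to 0.038 m; 60 g, falls shut. Pieces pass from 17 mm; 25 to 32 mm frees all. In the chute's frame: plate at x = -3.5 mm, top z = 198; legs at y = +-25 mm end in two flat feet (x -9.5..2.5, |y| 23..53 mm), undersides at z = 110 mm when shut: the pan's two side rims push both up from below
- chute_block: fixed metal dispenser; origin on the desk plumb under its lip's middle, +x back up the chute (pieces exit to -x). Foot plate x 30..145, y +-40 mm; post 30 mm square at x = 92. Open-topped slippery chute 35 mm wide (29 inside), 152 long, sides 21 high, slope 0.56 rad; lip floor at x = 0, z = 160 mm. The twin, with the rectangular blocks
- gate_block (a joint): lift of chute_block's drop gate, 0 shut to 0.038 m; 60 g, falls shut. Pieces pass from 17 mm; 25 to 32 mm frees all. In the chute's frame: plate at x = -3.5 mm, top z = 198; legs at y = +-25 mm end in two flat feet (x -9.5..2.5, |y| 23..53 mm), undersides at z = 110 mm when shut: the pan's two side rims push both up from below
- folder: thin white report folder with a black binding bar, lying fixed on the desk: 220 x 303 mm, 6 mm high (bar 7 mm). Origin under its middle; its -x edge carries the bar and lies away from the robot, its free +x edge (x = 108 mm) is towards the robot; y along the length, +-151 mm
- slide_case: closed flat black case 113 x 272 x 33 mm, loose (0.46 kg), lying along the folder on the half away from the robot; origin under its middle, long side along y. Between it and the folder's edge nearest the robot a strip about 97 mm wide is free
- lens_cleaner: small white and blue pump bottle, diameter 35 mm, 108 mm tall, standing loose between the folder and the chutes; origin under its middle
- coverslip_box: small pale blue box 32 x 32 x 25 mm standing loose in front of and between the two chutes; origin under its middle

How it is judged:
On the way, in this order (a step that is already met when the one before it is completed fails the run):
1. the pan, held off the desk under the mouth of the round mounts' chute, has that gate up by more than 12 mm (contact force between the fingers and pan above 1 N and height (world z) of pan above 0.03 m and value of joint gate_round above 0.012 m and horizontal distance between pan and chute_round below 0.06 m).
2. all four round mounts lie in the pan, still held off the desk, and the gate has dropped shut (less than 4 mm up) (contact force between the fingers and pan above 1 N and height (world z) of pan above 0.03 m and x of mount_0 in the frame of pan between -0.05 and 0.05 m and y of mount_0 in the frame of pan between -0.038 and 0.038 m and z of mount_0 in the frame of pan between 0 and 0.062 m and x of mount_1 in the frame of pan between -0.05 and 0.05 m and y of mount_1 in the frame of pan between -0.038 and 0.038 m and z of mount_1 in the frame of pan between 0 and 0.062 m and x of mount_2 in the frame of pan between -0.05 and 0.05 m and y of mount_2 in the frame of pan between -0.038 and 0.038 m and z of mount_2 in the frame of pan between 0 and 0.062 m and x of mount_3 in the frame of pan between -0.05 and 0.05 m and y of mount_3 in the frame of pan between -0.038 and 0.038 m and z of mount_3 in the frame of pan between 0 and 0.062 m and value of joint gate_round below 0.004 m), for 0.2 s.
At the end, for the whole second after the job is handed in: The pan stands level (0.08 rad) and still on the folder, its tub at most 5 mm over the folder's edges and not on the case; all four round mounts lie still in it; both gates are down (under 4 mm); blocks and bystanders are within 30 mm of their starts (x of pan_corner_fl in the frame of folder between -0.115 and 0.115 m and y of pan_corner_fl in the frame of folder between -0.157 and 0.157 m and x of pan_corner_fr in the frame of folder between -0.115 and 0.115 m and y of pan_corner_fr in the frame of folder between -0.157 and 0.157 m and x of pan_corner_bl in the frame of folder between -0.115 and 0.115 m and y of pan_corner_bl in the frame of folder between -0.157 and 0.157 m and x of pan_corner_br in the frame of folder between -0.115 and 0.115 m and y of pan_corner_br in the frame of folder between -0.157 and 0.157 m and height (world z) of pan between 0.003 and 0.012 m and angle between pan's own z axis and vertical below 0.08 rad and linear speed of pan below 0.02 m/s and x of mount_0 in the frame of pan between -0.05 and 0.05 m and y of mount_0 in the frame of pan between -0.038 and 0.038 m and z of mount_0 in the frame of pan between 0 and 0.062 m and x of mount_1 in the frame of pan between -0.05 and 0.05 m and y of mount_1 in the frame of pan between -0.038 and 0.038 m and z of mount_1 in the frame of pan between 0 and 0.062 m and x of mount_2 in the frame of pan between -0.05 and 0.05 m and y of mount_2 in the frame of pan between -0.038 and 0.038 m and z of mount_2 in the frame of pan between 0 and 0.062 m and x of mount_3 in the frame of pan between -0.05 and 0.05 m and y of mount_3 in the frame of pan between -0.038 and 0.038 m and z of mount_3 in the frame of pan between 0 and 0.062 m and linear speed of each of mount_0, mount_1, mount_2, mount_3 below 0.03 m/s and value of joint each of gate_round, gate_block below 0.004 m and distance of each of block_0, block_1, block_2, slide_case, lens_cleaner, coverslip_box from where it was at the start of the episode below 0.03 m); the robot touches nothing.
It fails at once if a round mount is dropped beside the pan ((horizontal distance between mount_0 and pan above 0.085 m and height (world z) of mount_0 below 0.08 m) or (horizontal distance between mount_1 and pan above 0.085 m and height (world z) of mount_1 below 0.08 m) or (horizontal distance between mount_2 and pan above 0.085 m and height (world z) of mount_2 below 0.08 m) or (horizontal distance between mount_3 and pan above 0.085 m and height (world z) of mount_3 below 0.08 m)).
It fails at once if the gate of the rectangular blocks is raised by more than 10 mm, or a block is moved by more than 30 mm (value of joint gate_block above 0.01 m or distance of any of block_0, block_1, block_2 from where it was at the start of the episode above 0.03 m).
It fails at once if a bystander (case, bottle, box) is moved by more than 30 mm or the bottle is tipped over (distance of any of slide_case, lens_cleaner, coverslip_box from where it was at the start of the episode above 0.03 m or angle between lens_cleaner's own z axis and vertical above 0.5 rad).
It also fails if it takes over 66 s, if anything falls off the work surface, if the arm or the gripper's body presses on something with over 40 N, if the wrist force passes 120 N, or if a joint passes its speed limit or range.

### The arm

A 6-joint arm with a two-finger parallel gripper is mounted at the origin on a cart in front of the work surface, level with it; the furniture and walls round the work are solid. World frame = base frame: x ahead of the robot, y to its left, z up, the work surface at z = 0. Lengths are in m, angles in rad, forces in N, time in s.
With the tool pointing down it reaches from about 0.325 to 0.775 m from the base axis. Payload 5.5 kg.
Tool frame: the origin (TCP) lies between the finger pads; the fingertips stand 22 mm ahead of it and the grasp point (between the pads) lies 3 mm ahead of it; z points along the fingers, y is the line along which they close (so a half turn about z gives the same grasp; the last joint's range is limited). The gripper opens to 85 mm and grips with 20 to 120 N. Pads are 22 mm wide; open, the fingers measure 114 mm over their backs; the gripper's body (76 mm by 85 mm) begins 54 mm behind the grasp point. The pads swing forward as they close: fully open they stand 13 mm farther back than shut.
Start: joints at [-1.165, 0.091, 1.231, -0, 1.82, -0.057], TCP at [0.268, -0.537, 0.253] pointing down, gripper open.
Joint ranges: [-2.87, 2.87], [-0.86, 2.18], [0.17, 2.46], [-1.51, 4.65], [0.06, 2.69], [-2.65, 2.65]. Speed limits (rad/s): [2.57, 2.57, 3.01, 3.14, 3.14, 3.14].

### API

Orientations are given as a rotation vector (axis times angle).
In Python, from cell import * gives the robot as it stands.
- The arm moves only by the tool carry_out, never from a script. Its argument "steps" is text: rows parted by semicolons, each of 4 numbers parted by spaces: the shift along the world's x, y, z in units of 1 m (1.0 is 1 m), then the turn about the world's z in units of 180 degrees (1.0 is 180 degrees). In form: tx ty tz yaw; .... A call has 1 to 8 rows; each row shifts and turns the commanded pose from where the row before left it; what a row does not reach is not made up. A row lasts 1/12 s, in which the tool goes at most 41.7 mm and 7.16 degrees, less where a joint would pass 70% of its speed; a pose out of reach is approached as far as the arm can. A call with a number of a shift or a turn outside -1 to 1 is refused whole. A call with a gripper value outside its range is refused whole. "fingers" is the opening, from 0 (shut) to 1 (fully open), set as the call begins (left out, the last holds). The fingers move at their own pace and stop on an object; "grip_force" is the grip in N (left out, the last holds). Time passes only in rows, so rows that do not move let the fingers close. It gives the time, the measured TCP pose, the force, the opening and the grip force at its end, in the units of the state.
- state(): the state, without advancing time (a new reading comes with each control period).
- get_image(name): name is "scene" or "side" or "wrist"; returns the picture (480x640x3 uint8, red, green, blue); there is no depth.
- calibration(name): a dict with "camera_matrix" (3x3 intrinsics, pixels), "T" (4x4, takes a point from camera to world coordinates). Camera axes: x right, y down, z forward; pixel columns grow to the right and rows downward; lengths in m; the calibration is good to about 2 mm. A picture is of the moment at which its call begins: read the wrist's pose just before it. calibration takes no time and is no camera call; for the wrist camera it gives the pose at the moment of the call.
- sign_off(): hands the job in; it is judged then, once.
Trained networks look in the newest picture that a camera, given by its name, has taken for a name from the list of things; names that differ only in an ending like _2 or _b are one class to them, and where a whole thing is asked for, a point or a joint stands for the part that bears it (a point fixed in the world has none). Each returns a list of dicts, best first, with "conf" (0 to 1); they miss things now and then, are a little off and sometimes report something else, mostly with a low value. They report only what shows in the picture. A call takes as long as a camera call.
- spot_in(label, camera): "extent" ([left, top, right, bottom] in pixels, round what is visible of it).
- cut_out(label, camera): "mask" (480x640 bool, what is visible of it) and "extent" ([left, top, right, bottom] in pixels, round what is visible of it).
The state is a dict: "time_s": time; "q": joint angles; "qd": joint speeds; "joint_torque": joint torques, N m; "tool_pos": TCP position; "orientation": TCP orientation; "ft_force": force on the tool from outside, world axes, zero at the start; "moment": the same for the moment, N m; "gripper_width": finger opening in m; "grasp_force": force on a finger pad.
Only numpy, scipy, OpenCV 4.12 (cv2) and the standard library are available. Lean on these libraries where they do the work, as an engineer would, in place of code of your own. Each camera call takes 0.05 s, during which the arm holds its last target. There are 200 camera calls.

## Working session

There is one attempt and no reset: what is moved stays moved. The work goes in short steps, Python scripts to look and compute and a tool call to move; the robot and the scene stay as the last step left them, time stands still between calls to the robot, and variables do not carry over. Pictures are saved under pics/ and viewed, at most 10 in all, crops included, and the job is handed in when it is done.

Besides the shell and the picture viewer there is one more tool, called after "Request:" as name(argument=value, ...), one argument or row to a line, values as JSON. carry_out: Moves the arm, as the interface text tells. Its arguments: {"type":"object","properties":{"steps":{"type":"string"},"fingers":{"type":"number"},"grip_force":{"type":"number"}},"required":["steps"]}

```bash
mkdir -p pics
python3 - <<'E'
from cell import *
import cv2,numpy as np
for c in ["scene","side"]:
    im=get_image(c); cv2.imwrite(f"pics/{c}0.png",im[:,:,::-1])
    k=calibration(c); print(c,np.round(k["camera_matrix"],1).tolist(),np.round(k["T"],3).tolist())
    for l in ["pan","mount_0","block_0","chute_round","chute_block","gate_round","gate_block","folder","slide_case","lens_cleaner","coverslip_box"]:
        print(l,[(round(d["conf"],2),np.round(d["extent"]).tolist()) for d in spot_in(l,c)[:3]])
print(state())
E
```

```text
scene [[456.4, 0.0, 322.3], [0.0, 456.4, 234.6], [0.0, 0.0, 1.0]] [[0.915, -0.25, 0.318, 0.273], [-0.404, -0.603, 0.688, -0.67], [0.02, -0.758, -0.652, 0.741], [0.0, 0.0, 0.0, 1.0]]
pan [(0.64, [236.0, 168.0, 313.0, 233.0])]
mount_0 [(0.54, [452.0, 260.0, 466.0, 275.0]), (0.49, [445.0, 270.0, 456.0, 284.0]), (0.4, [425.0, 290.0, 433.0, 300.0])]
block_0 [(0.49, [380.0, 195.0, 396.0, 216.0]), (0.48, [396.0, 182.0, 416.0, 201.0])]
chute_round [(0.85, [395.0, 232.0, 498.0, 365.0]), (0.73, [376.0, 196.0, 398.0, 216.0]), (0.45, [204.0, 184.0, 319.0, 242.0])]
chute_block [(0.71, [352.0, 172.0, 431.0, 295.0])]
gate_round [(0.85, [394.0, 283.0, 435.0, 348.0]), (0.33, [377.0, 197.0, 398.0, 215.0])]
gate_block [(0.95, [345.0, 210.0, 378.0, 268.0])]
folder [(0.85, [205.0, 186.0, 322.0, 242.0])]
slide_case [(0.59, [236.0, 167.0, 316.0, 234.0])]
lens_cleaner [(0.24, [428.0, 279.0, 447.0, 292.0])]
coverslip_box [(0.58, [349.0, 308.0, 367.0, 332.0])]
side [[566.3, 0.0, 312.1], [0.0, 566.3, 254.8], [0.0, 0.0, 1.0]] [[0.951, 0.277, -0.138, 0.72], [0.31, -0.84, 0.445, -0.548], [0.007, -0.466, -0.885, 1
[... 878 characters left out ...]
_s': 1.2, 'q': array([-1.16469541e+00,  9.11048422e-02,  1.23067764e+00, -9.27903234e-06,
        1.81981147e+00, -5.66898616e-02]), 'qd': array([ 3.30003235e-04, -6.49748495e-04, -2.74695863e-05,  2.09543666e-03,
        4.78311319e-04,  1.51636155e-03]), 'joint_torque': array([-1.84276837e-04, -4.58471417e+01, -4.18089867e+01, -1.65075635e-04,
        9.74051909e-04, -2.06103363e-05]), 'tool_pos': array([ 0.26787611, -0.53690072,  0.25328495]), 'orientation': array([ 3.05786138e+00,  7.20476556e-01, -1.42674038e-05]), 'ft_force': array([ 0.15329427,  0.52605403, -1.09781773]), 'moment': array([ 0.01043166, -0.07737971,  0.02397269]), 'grasp_force': 0.0, 'gripper_width': 0.0851468305452067}
```

Run:
```python
import cv2
a=cv2.imread("pics/side0.png")
cv2.imwrite("pics/side0c.png",cv2.resize(a[120:450,190:430],None,fx=1.8,fy=1.8,interpolation=cv2.INTER_CUBIC))
```

```text
(no output)
```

View pics/scene0.png

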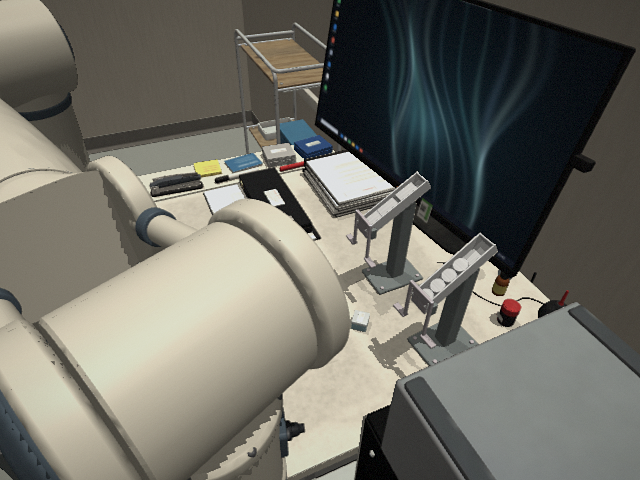

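View pics/side0c.png

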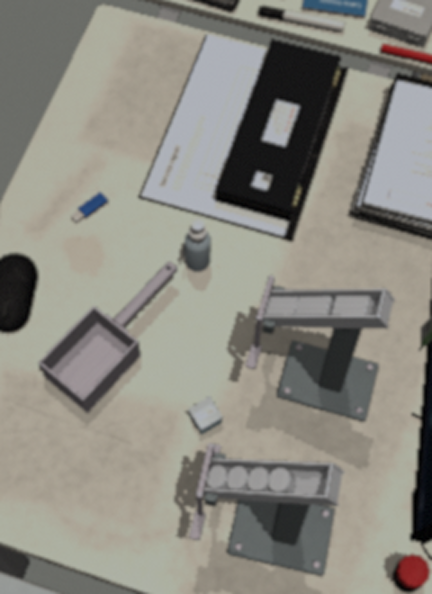

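The side view shows everything: pan at about (235,310) px with its handle towards the upper right, the round-mount chute at the bottom (340,400), the block chute above it, and the free folder strip on the left at about (290,200). I'll fit the models to the masks.

```bash
cat > h.py <<'E'
from cell import *
import cv2,numpy as np
from scipy.optimize import minimize
def box(x0,x1,y0,y1,z0,z1): return np.array([[x,y,z] for x in(x0,x1) for y in(y0,y1) for z in(z0,z1)],float)/1000
c,s=np.cos(.56),np.sin(.56)
def slope(b): # box in chute axes -> chute frame
    b=b.copy(); x,z=b[:,0].copy(),b[:,2].copy(); b[:,0]=x*c-z*s; b[:,2]=.16+x*s+z*c; return b
PAN=[box(-50,50,-38,38,0,50),box(-160,-50,-8,8,35,49)]
CH=[box(30,145,-40,40,0,6),box(77,107,-15,15,0,200),slope(box(0,152,-17.5,17.5,-3,21))]
GATE=[box(-5,-2,-27,27,165,198),box(-5,-2,-27,-23,110,198),box(-5,-2,23,27,110,198),box(-9.5,2.5,23,53,110,113),box(-9.5,2.5,-53,-23,110,113)]
FOLD=[box(-110,110,-151.5,151.5,0,6)]
CASE=[box(-56.5,56.5,-136,136,0,33)]
def place(P,p):
    a=p[2]; R=np.array([[np.cos(a),-np.sin(a),0],[np.sin(a),np.cos(a),0],[0,0,1]]); return P@R.T+[p[0],p[1],p[3] if len(p)>3 else 0]
def proj(P,k):
    Ti=np.linalg.inv(k["T"]); q=P@Ti[:3,:3].T+Ti[:3,3]; u=q@k["camera_matrix"].T; return u[:,:2]/u[:,2:]
S=4
def sil(m,p,k):
    im=np.zeros((480*S,640*S),np.uint8)
    for b in m:
        h=cv2.convexHull((proj(place(b,p),k)*S+S/2).astype(np.float32))
        cv2.fillConvexPoly(im,np.round(h).astype(np.int32),1)
    return im>0
def ray(k,u,v,z=0):
    d=k["T"][:3,:3]@np.linalg.inv(k["camera_matrix"])@[u,v,1]; o=k["T"][:3,3]; return o+d*(z-o[2])/d[2]
def fit(m,obs,p0):  # obs: [(mask,k)]
    M=[(np.kron(a,np.ones((S,S),bool)),k) for a,k in obs]
    def f(p):
        r=0
        for a,k in M:
            b=sil(m,p,k); r+=1-(a&b).sum()/(a|b).sum()
        return r/len(M)
    best=None
    for da in(-.15,0,.15):
        q=np.array(p0,float)+[0,0,da]
        r=minimize(f,q,method="Nelder-Mead",options=dict(initial_simplex=[q,q+[.01,0,0],q+[0,.01,0],q+[0,0,.1]],xatol=3e-4,fatol=1e-4))
        if best is None or r.fun<best.fun: best=r
    return best.x,best.fun
E
cat > a.py <<'E'
from h import *
ks={c:calibration(c) for c in("side","scene")}
for c in ks: get_image(c)
def mk(l,c,i=0): return cut_out(l,c)[i]["mask"]
k=ks["side"]
def px(u,v,z): return ray(k,190+u/1.8,120+v/1.8,z)[:2]
# pan
t,h=px(90,355,.0),px(172,268,.042); d=t-h
m=mk("pan","side"); print("pan",fit(PAN,[(m,k)],[*t,np.arctan2(d[1],d[0])]),m.sum())
for n,a,b in(("round",(205,470),(335,480)),("block",(262,305),(388,305))):
    l=px(*a,.17); e=px(*b,.25)-l; p0=[*l,np.arctan2(e[1],e[0])]
    for cams in(["side"],["scene"]):
        g=[(mk("gate_"+n,c),ks[c]) for c in cams]; o=[(mk("chute_"+n,c),ks[c]) for c in cams]
        print(n,cams,"chute",fit(CH,o,p0),"both",fit(CH+GATE,[(x[0]|y[0],x[1]) for x,y in zip(g,o)],p0))
f=[px(140,197,.006),px(292,238,.006),px(205,35,.006),px(345,70,.006)]
print("fold corners",np.round(f,3).tolist())
for l,mod,z in(("slide_case",CASE,0),):
    m=mk(l,"side"); p=px(282,130,.03); print(l,fit(mod,[(m,k)],[*p,-0.2]))
for l,uv in(("lens_cleaner",(197,265)),("coverslip_box",(205,425))): print(l,px(*uv,0))
E
python3 a.py
```

```text
pan (array([ 0.43059052, -0.150604  , -1.94911188]), np.float64(0.042380475462548084)) 2330
round ['side'] chute (array([ 0.63064378, -0.28478535,  0.10780953]), np.float64(0.23636363636363633)) both (array([ 0.63012251, -0.28421288,  0.10240925]), np.float64(0.19912734870715487))
round ['scene'] chute (array([ 0.63361031, -0.28368371,  0.11760895]), np.float64(0.2237714097835133)) both (array([ 0.6338121 , -0.28254666,  0.1047691 ]), np.float64(0.1749946210669754))
block ['side'] chute (array([ 0.6324862 , -0.07942644,  0.01884001]), np.float64(0.30930209103745043)) both (array([ 0.63252397, -0.07940483,  0.01924048]), np.float64(0.2886824493057637))
block ['scene'] chute (array([ 0.63593198, -0.07896276,  0.04097775]), np.float64(0.2263185819037643)) both (array([ 0.63574412, -0.07854448,  0.0327651 ]), np.float64(0.1717865203465193))
fold corners [[0.404, 0.097], [0.621, 0.101], [0.4, 0.393], [0.617, 0.396]]
slide_case (array([0.55546118, 0.26347665, 0.03229803]), np.float64(0.06965939860339176))
lens_cleaner [0.51145198 0.02472672]
coverslip_box [ 0.59155266 -0.18168431]
```

Request:
carry_out(
  steps="0.013 0.031 0 0.0145;0.013 0.031 0 0.0145;0.013 0.031 0 0.0145;0.013 0.031 0 0.0145;0.013 0.031 0 0.0145;0.013 0.031 0 0.0145;0.013 0.031 0 0.0145;0.013 0.031 0 0.0145",
  fingers=1,
  grip_force=100,
)

```text
time_s: 2.47
tool_pos: [0.3721, -0.2874, 0.2535]
orientation: [2.875, 1.265, 0.0]
ft_force: [0.2, 1.0, -0.6]
gripper_width: 0.0856
grasp_force: 0.0
```

Request:
carry_out(
  steps="0.013 0.031 0 0.0145;0.013 0.031 0 0.0145;0.013 0.031 0 0.0145;0.013 0.031 0 0.0145;0.013 0.031 0 0.0145;0.013 0.031 0 0.0145;0.013 0.031 0 0.0145;0.013 0.031 0 0.0145;",
)

```text
time_s: 3.13
tool_pos: [0.4762, -0.0392, 0.2536]
orientation: [2.598, 1.766, 0.001]
ft_force: [0.4, -0.7, 0.4]
gripper_width: 0.0855
grasp_force: 0.0
```

```bash
cat > b.py <<'E'
from h import *
import sys
def tool():
    s=state(); R=cv2.Rodrigues(s["orientation"])[0]
    print("t",s["time_s"],"tcp",np.round(s["tool_pos"],4),"yaw_y",round(np.arctan2(R[1,1],R[0,1]),4),"q6",round(s["q"][5],3),"F",np.round(s["ft_force"],1),"w",round(s["gripper_width"],4),"gf",round(s["grasp_force"],1))
    return s,R
if __name__=="__main__":
    tool()
    for c in("wrist","scene"):
        k=calibration(c); im=get_image(c); cv2.imwrite(f"pics/{c}1.png",im[:,:,::-1])
        d=cut_out("pan",c)
        if d:
            print(c,round(d[0]["conf"],2),np.round(d[0]["extent"]),d[0]["mask"].sum(),fit(PAN,[(d[0]["mask"],k)],[.4306,-.1506,-1.949]))
        print(proj(place(np.array([[0,0,0],[-.05,.038,.05],[-.05,-.038,.05],[.05,.038,.05],[.05,-.038,.05],[-.16,0,.049]]),[.4306,-.1506,-1.949]),k).round().tolist())
E
python3 b.py
```

```text
t 3.1333 tcp [ 0.4762 -0.0392  0.2536] yaw_y -0.3768 q6 0.224 F [ 0.4 -0.7  0.4] w 0.0855 gf 0.0
wrist 0.98 [280. 162. 359. 370.] 9516 (array([ 0.42982749, -0.14989529, -1.94757523]), np.float64(0.023171875200698744))
[[319.0, 299.0], [358.0, 278.0], [279.0, 278.0], [354.0, 365.0], [282.0, 365.0], [319.0, 163.0]]
scene 0.96 [259. 266. 302. 364.] 2778 (array([ 0.4324906 , -0.15082952, -1.95408863]), np.float64(0.03846409206595114))
[[281.0, 342.0], [300.0, 305.0], [262.0, 306.0], [300.0, 348.0], [258.0, 349.0], [283.0, 266.0]]
```

View pics/wrist1.png

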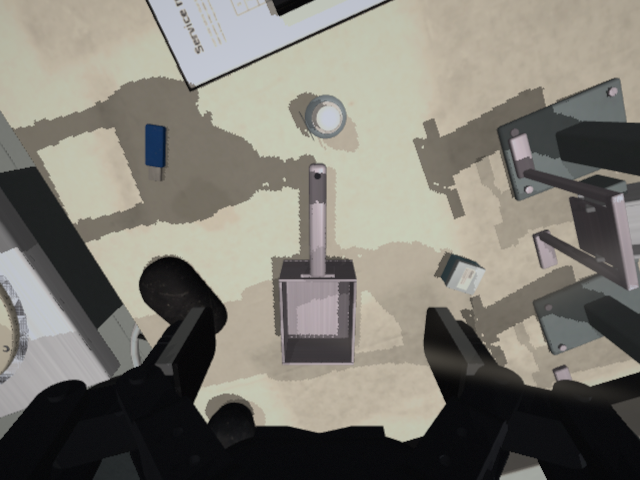

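The wrist picture shows the tub at (318,310) px and the handle running straight up to (317,165), clear of the bottle at (325,115). That agrees with the fit, so I'll descend and grip.

Request:
carry_out(
  steps="-0.0038 -0.004 -0.03 0;0 0 -0.03 0;0 0 -0.03 0;0 0 -0.03 0;0 0 -0.03 0;0 0 -0.03 0;0 0 -0.02 0;0 0 -0.0086 0",
)

```text
time_s: 4.0
tool_pos: [0.4697, -0.0461, 0.041]
orientation: [-2.6, -1.758, 0.007]
ft_force: [-1.5, 0.0, -0.4]
gripper_width: 0.0855
grasp_force: 0.0
```

Request:
carry_out(
  steps="0 0 0 0;0 0 0 0;0 0 0 0;0 0 0 0;0 0 0 0;0 0 0 0;0 0 0 0;0 0 0 0",
  fingers=0,
  grip_force=100,
)

```text
time_s: 4.67
tool_pos: [0.4728, -0.0448, 0.0458]
orientation: [2.599, 1.763, 0.003]
ft_force: [-0.2, 0.3, 5.0]
gripper_width: 0.0143
grasp_force: 97.6
```

Request:
carry_out(
  steps="0 0 0 0;0 0 0 0;0 0 0.01 0;0 0 0.02 0;0 0 0.02 0;0 0 0.02 0;0 0 0.02 0;0 0 0 0",
)

```text
time_s: 5.33
tool_pos: [0.4736, -0.0452, 0.139]
orientation: [2.597, 1.761, 0.007]
ft_force: [0.6, -0.6, -1.3]
gripper_width: 0.0141
grasp_force: 97.8
```

Request:
carry_out(
  steps="-0.011 -0.005 0 0.02;-0.012 -0.008 0 0.034;-0.012 -0.008 0 0.036;-0.012 -0.008 0 0.036;-0.012 -0.008 0 0.036;-0.012 -0.008 0 0.036;-0.012 -0.008 0 0.036;-0.01 -0.008 0 0.036",
)

```text
time_s: 6.0
tool_pos: [0.3776, -0.1059, 0.1328]
orientation: [-1.635, -2.679, 0.001]
ft_force: [0.7, -0.3, -2.4]
gripper_width: 0.0145
grasp_force: 97.8
```

Request:
carry_out(
  steps="0 -0.008 0 0.036;0 -0.008 0 0.036;0 -0.008 0 0.036;0 -0.008 0 0.036;0 -0.008 0 0.036;0 -0.008 0 0.036;0 -0.008 0 0.036;0 -0.008 0 0.036",
)

```text
time_s: 6.67
tool_pos: [0.3782, -0.17, 0.1328]
orientation: [-0.3, -3.124, -0.002]
ft_force: [-0.6, 0.1, -1.3]
gripper_width: 0.0142
grasp_force: 97.8
```

Request:
carry_out(
  steps="0 -0.01 0 0.036;0 -0.01 0 0.036;0 -0.01 0 0.024;0 0 0 0;0 0 0 0;0 0 0 0",
)

```text
time_s: 7.17
tool_pos: [0.3786, -0.1994, 0.1337]
orientation: [0.16, -3.136, -0.002]
ft_force: [0.0, -0.1, -2.3]
gripper_width: 0.0143
grasp_force: 97.8
```

```bash
cat > c.py <<'E'
from b import *
tag=sys.argv[1]
s,R=tool(); ya=np.arctan2(R[1,1],R[0,1]); psi=ya-np.pi/2; t=s["tool_pos"]
if len(sys.argv)>2: psi=float(sys.argv[2])
p=[t[0]+.115*np.cos(psi),t[1]+.115*np.sin(psi),psi]; h=t[2]-.045
print("nominal pan",np.round(p,4),"base z",round(h,4))
for c in("side","scene","wrist"):
    k=calibration(c); im=get_image(c); cv2.imwrite(f"pics/{c}{tag}.png",im[:,:,::-1])
    d=cut_out("pan",c)
    if d and d[0]["conf"]>.4:
        m=[b+[0,0,h] for b in PAN]; x,e=fit(m,[(d[0]["mask"],k)],p); print(c,round(d[0]["conf"],2),x.round(4),round(e,3))
E
python3 c.py 2
```

```text
t 7.1667 tcp [ 0.3786 -0.1994  0.1337] yaw_y 1.673 q6 -2.237 F [ 0.  -0.1 -2.3] w 0.0143 gf 97.8
nominal pan [ 0.493  -0.1876  0.1022] base z 0.0887
side 0.64 [ 0.493  -0.1889  0.0957] 0.115
scene 0.85 [ 0.4951 -0.1884  0.1086] 0.15
wrist 0.72 [ 0.4935 -0.188   0.0996] 0.573
```

View pics/side2.png

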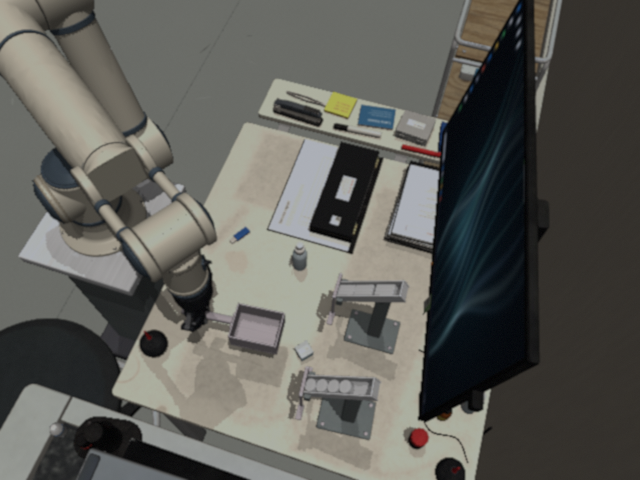

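The side view shows the pan level at (257,328) px in front of the chutes with nothing in its way. I'll move it into line with the round chute and lower it below the feet.

Request:
carry_out(
  steps="0 -0.01 -0.004 0;0 -0.018 -0.006 0;0 -0.02 -0.006 0;0 -0.02 -0.006 0;0 -0.02 -0.006 0;0 -0.015 -0.006 0;0 -0.007 -0.004 0;0 0 0 0",
)

```text
time_s: 8.13
tool_pos: [0.3782, -0.3109, 0.0951]
orientation: [0.161, -3.136, -0.002]
ft_force: [0.1, 0.4, -2.8]
gripper_width: 0.0144
grasp_force: 97.8
```

Request:
carry_out(
  steps="0.01 0.001 0 0;0.02 0.002 0 0;0.02 0.002 0 0;0.02 0.002 0 0;0.02 0.002 0 0;0.01 0.001 0 0;0 0 0 0;0 0 0 0",
)

```text
time_s: 8.8
tool_pos: [0.4793, -0.2992, 0.0967]
orientation: [0.167, -3.137, -0.0]
ft_force: [0.3, 0.8, -2.2]
gripper_width: 0.0138
grasp_force: 97.8
```

```bash
python3 c.py 3
python3 - <<'E'
import cv2,numpy as np
a=cv2.imread("pics/side3.png")[330:460,220:400];b=cv2.imread("pics/scene3.png")[180:400,300:520]
f=lambda i:cv2.resize(i,(400,int(400*i.shape[0]/i.shape[1])),interpolation=cv2.INTER_CUBIC)
a,b=f(a),f(b);h=max(len(a),len(b));o=np.zeros((h,800,3),np.uint8);o[:len(a),:400]=a;o[:len(b),400:]=b;cv2.imwrite("pics/c3.png",o)
E
```

```text
t 8.8 tcp [ 0.4793 -0.2992  0.0967] yaw_y 1.677 q6 -2.295 F [ 0.3  0.8 -2.2] w 0.0138 gf 97.8
nominal pan [ 0.5937 -0.287   0.1062] base z 0.0517
side 0.85 [ 0.5925 -0.2882  0.0953] 0.301
scene 0.81 [ 0.5945 -0.2888  0.0992] 0.177
wrist 0.64 [ 0.5925 -0.288   0.1021] 0.581
```

View pics/c3.png

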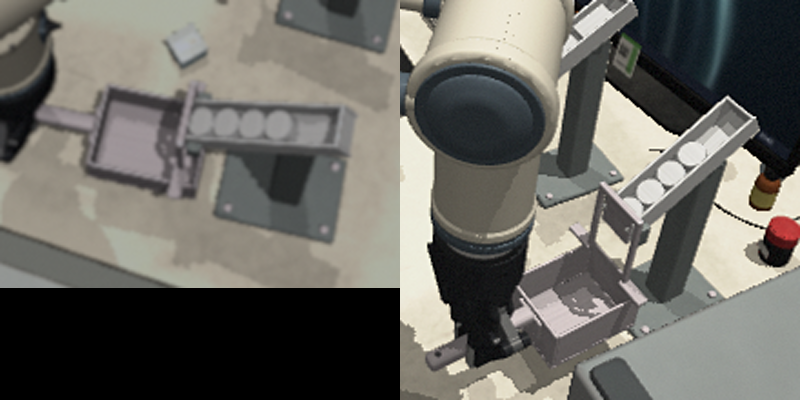

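The crop shows both gate feet over the side rims, at about (190,95) and (175,190) in the left half, and the four discs behind the gate. I'll raise the pan 36 mm, for about 28 mm of gate lift.

Request:
carry_out(
  steps="0 0 0.004 0;0 0 0.006 0;0 0 0.006 0;0 0 0.006 0;0 0 0.006 0;0 0 0.005 0;0 0 0.003 0;0 0 0 0",
)

```text
time_s: 9.77
tool_pos: [0.4794, -0.3001, 0.1338]
orientation: [-0.164, 3.136, -0.002]
ft_force: [-1.0, -0.5, -3.7]
gripper_width: 0.0143
grasp_force: 97.8
```

Request:
carry_out(
  steps="0 0 0 0;0 0 0 0;0 0 0 0;0 0 0 0;0 0 0 0;0 0 0 0;0 0 0 0;0 0 0 0",
)

```text
time_s: 10.43
tool_pos: [0.4791, -0.2999, 0.1326]
orientation: [0.164, -3.137, -0.0]
ft_force: [0.7, 0.2, -3.0]
gripper_width: 0.0144
grasp_force: 98.0
```

```bash
cat > d.py <<'E'
from b import *
tool(); tag=sys.argv[1]
I=[]
for c,(x0,x1,y0,y1) in(("side",(220,400,330,460)),("scene",(300,520,180,400))):
    i=get_image(c)[y0:y1,x0:x1,::-1]; i=cv2.resize(i,(400,int(400*i.shape[0]/i.shape[1])),interpolation=cv2.INTER_CUBIC)
    o=np.zeros((400,400,3),np.uint8);o[:len(i)]=i;I.append(o)
    print(c,[(round(d["conf"],2),np.round(d["extent"]).tolist()) for d in spot_in("mount_0",c)])
cv2.imwrite(f"pics/c{tag}.png",np.hstack(I))
E
python3 d.py 4
```

```text
t 10.4333 tcp [ 0.4791 -0.2999  0.1326] yaw_y 1.6755 q6 -2.295 F [ 0.7  0.2 -3. ] w 0.0144 gf 98.0
side [(0.69, [283.0, 385.0, 297.0, 393.0]), (0.66, [267.0, 383.0, 278.0, 394.0]), (0.58, [277.0, 382.0, 287.0, 396.0])]
scene [(0.69, [387.0, 333.0, 402.0, 344.0]), (0.67, [395.0, 323.0, 409.0, 336.0]), (0.61, [381.0, 337.0, 391.0, 352.0]), (0.55, [406.0, 324.0, 414.0, 343.0])]
```

View pics/c4.png

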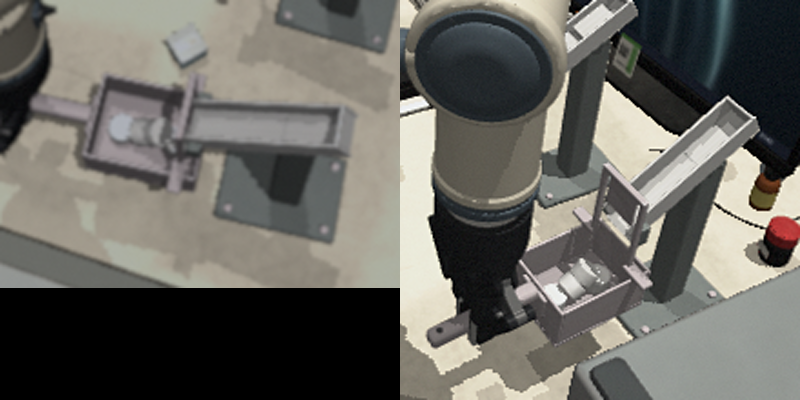

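The chute is empty and all four discs lie in the tub at about (575,280) in the right half. I'll lower the pan so the gate shuts.

Request:
carry_out(
  steps="0 0 -0.004 0;0 0 -0.008 0;0 0 -0.008 0;0 0 -0.008 0;0 0 -0.008 0;0 0 -0.004 0;0 0 0 0;0 0 0 0",
)

```text
time_s: 11.3
tool_pos: [0.4789, -0.2998, 0.0923]
orientation: [0.164, -3.137, -0.001]
ft_force: [-0.2, -0.2, -3.3]
gripper_width: 0.014
grasp_force: 98.1
```

Request:
carry_out(
  steps="0 0 0 0;0 0 0 0;0 0 0 0;0 0 0 0",
)

```text
time_s: 11.63
tool_pos: [0.4793, -0.3, 0.0932]
orientation: [-0.164, 3.137, -0.001]
ft_force: [-0.2, 0.1, -2.5]
gripper_width: 0.0139
grasp_force: 98.1
```

```bash
python3 d.py 5
```

```text
t 11.6333 tcp [ 0.4793 -0.3     0.0932] yaw_y 1.6754 q6 -2.295 F [-0.2  0.1 -2.5] w 0.0139 gf 98.1
side [(0.67, [272.0, 385.0, 280.0, 401.0]), (0.55, [279.0, 388.0, 288.0, 404.0]), (0.44, [295.0, 403.0, 307.0, 403.0]), (0.22, [236.0, 371.0, 311.0, 419.0])]
scene [(0.58, [403.0, 337.0, 411.0, 354.0]), (0.55, [390.0, 338.0, 408.0, 349.0]), (0.41, [395.0, 281.0, 434.0, 350.0])]
```

View pics/c5.png

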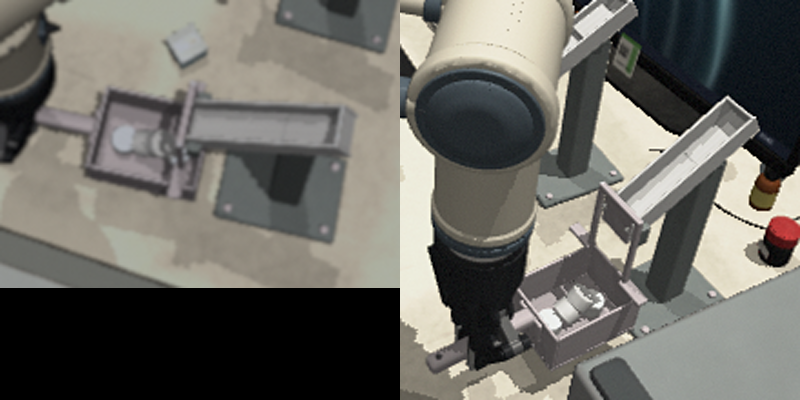

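The gate is shut, with its feet back at their starting height, and all the discs are in the tub. I'll back out, lift and travel to the folder.

Request:
carry_out(
  steps="-0.006 -0.0006 0 0;-0.014 -0.0014 0 0;-0.018 -0.002 0 0;-0.018 -0.002 0 0;-0.014 -0.001 0.006 0;-0.01 0 0.014 0;-0.004 0 0.02 0;0 0.005 0.02 0",
)

```text
time_s: 12.5
tool_pos: [0.3933, -0.3022, 0.1527]
orientation: [0.162, -3.136, -0.001]
ft_force: [1.2, 0.2, -1.7]
gripper_width: 0.0143
grasp_force: 98.1
```

Request:
carry_out(
  steps="0 0.012 0.018 -0.01;0 0.018 0.014 -0.015;0 0.02 0.01 -0.02;0 0.02 0.006 -0.02;0 0.02 0 -0.02;0 0.02 0 -0.02;0 0.02 0 -0.02;0 0.02 0 -0.02",
)

```text
time_s: 13.17
tool_pos: [0.3946, -0.151, 0.2008]
orientation: [0.554, 3.092, 0.0]
ft_force: [0.4, 0.7, -3.6]
gripper_width: 0.0143
grasp_force: 98.1
```

Request:
carry_out(
  steps="0 0.022 0 -0.02;0 0.022 0 -0.02;0 0.022 0 -0.02;0 0.022 0 -0.02;0 0.022 0 -0.02;0 0.022 0 -0.02;0 0.022 0 -0.02;0 0.022 0 -0.02",
)

```text
time_s: 13.83
tool_pos: [0.3946, 0.0251, 0.2008]
orientation: [1.305, 2.857, 0.001]
ft_force: [0.0, -0.2, -2.5]
gripper_width: 0.0144
grasp_force: 98.1
```

Request:
carry_out(
  steps="0.004 0.022 0 -0.02;0.008 0.022 0 -0.02;0.008 0.022 0 -0.02;0.008 0.022 0 -0.02;0.008 0.022 0 -0.02;0.008 0.022 0 -0.02;0.008 0.022 0 -0.02;0.006 0.022 0 -0.02",
)

```text
time_s: 14.5
tool_pos: [0.4533, 0.2012, 0.2008]
orientation: [-1.974, -2.444, -0.002]
ft_force: [0.7, -0.1, -2.8]
gripper_width: 0.0142
grasp_force: 98.1
```

```bash
python3 -c "from b import *;tool()"
```

```text
t 14.5 tcp [0.4533 0.2012 0.2008] yaw_y 0.2116 q6 0.137 F [ 0.7 -0.1 -2.8] w 0.0142 gf 98.1
```

Request:
carry_out(
  steps="0 0.02 0 -0.01;-0.001 0.02 0 -0.01;-0.001 0.02 0 -0.01;-0.001 0.02 -0.005 -0.01;-0.001 0.02 -0.01 -0.01;-0.001 0.018 -0.015 -0.0104;0 0.011 -0.015 0;0 0.005 -0.015 0",
)

```text
time_s: 15.17
tool_pos: [0.4478, 0.3357, 0.1402]
orientation: [-2.191, -2.25, -0.002]
ft_force: [0.7, -0.6, -1.4]
gripper_width: 0.0144
grasp_force: 98.1
```

Request:
carry_out(
  steps="0 0 -0.02 0;0 0 -0.012 0;0 0 -0.004 0;0 0 0 0;0 0 0 0;0 0 0 0",
)

```text
time_s: 15.67
tool_pos: [0.4488, 0.3343, 0.1064]
orientation: [2.194, 2.248, 0.004]
ft_force: [0.1, -0.2, -2.1]
gripper_width: 0.0142
grasp_force: 98.1
```

```bash
cat > e.py <<'E'
from b import *
tag=sys.argv[1]
s,R=tool(); psi=np.arctan2(R[1,1],R[0,1])-np.pi/2; t=s["tool_pos"]
p=[t[0]+.115*np.cos(psi),t[1]+.115*np.sin(psi),psi]; h=t[2]-.045
print("nominal pan",np.round(p,4),"base z",round(h,4))
for c in("side","wrist"):
    k=calibration(c); im=get_image(c).copy()
    for l,m,q in(("pan",[b+[0,0,h] for b in PAN],p),("slide_case",CASE,[.5555,.2635,.032]),("folder",FOLD,[.511,.247,.02])):
        d=cut_out(l,c)
        if d: print(c,l,round(d[0]["conf"],2),[np.round(v,4) for v in fit(m,[(d[0]["mask"],k)],q)])
    # overlay of nominal models
    pl=lambda P,q,z,col: cv2.polylines(im,[np.round(proj(place(np.array([[a,b,z] for a,b in P]),q),k)).astype(np.int32)],True,col,1)
    r=lambda a,b:[(-a,-b),(a,-b),(a,b),(-a,b)]
    pl(r(.05,.038),p,h+.05,(255,0,0)); pl(r(.05,.038),p,.006,(255,255,0)); pl(r(.0565,.136),[.5555,.2635,.032],.033,(0,255,0)); pl(r(.11,.1515),[.511,.247,.015],.006,(0,0,255))
    cv2.imwrite(f"pics/{c}{tag}.png",im[:,:,::-1])
a=cv2.imread(f"pics/side{tag}.png")[110:290,200:400]; b=cv2.imread(f"pics/wrist{tag}.png")
f=lambda i:cv2.resize(i,(400,int(400*i.shape[0]/i.shape[1])))
o=np.zeros((360,800,3),np.uint8); a,b=f(a),f(b); o[:len(a),:400]=a; o[:len(b),400:]=b; cv2.imwrite(f"pics/c{tag}.png",o)
E
python3 e.py 6
```

```text
t 15.6667 tcp [0.4488 0.3343 0.1064] yaw_y 0.0245 q6 0.555 F [ 0.1 -0.2 -2.1] w 0.0142 gf 98.1
nominal pan [ 0.4516  0.2193 -1.5463] base z 0.0614
side pan 0.72 [array([ 0.453 ,  0.2178, -1.547 ]), np.float64(0.2754)]
side slide_case 0.71 [array([ 0.5555,  0.2635, -0.118 ]), np.float64(1.0)]
side folder 0.92 [array([0.5105, 0.2515, 0.0087]), np.float64(0.6747)]
wrist pan 0.59 [array([ 0.4503,  0.2188, -1.5465]), np.float64(0.5705)]
wrist folder 0.57 [array([ 0.4556,  0.1667, -0.5516]), np.float64(0.8617)]
```

View pics/c6.png

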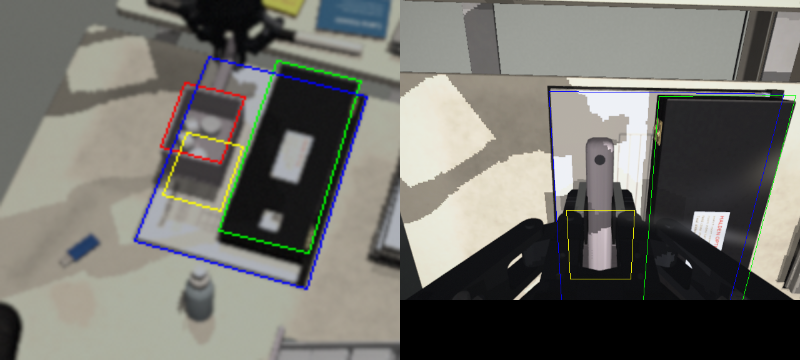

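The overlays match: the footprint (yellow) sits in the middle of the free strip, between the folder edge and the case. I'll lower it.

Request:
carry_out(
  steps="0 0 -0.008 0;0 0 -0.012 0;0 0 -0.012 0;0 0 -0.01 0;0 0 -0.006 0;0 0 -0.003 0;0 0 -0.002 0;0 0 0 0",
)

```text
time_s: 16.73
tool_pos: [0.448, 0.334, 0.0522]
orientation: [2.194, 2.249, -0.001]
ft_force: [-2.1, -1.5, 1.8]
gripper_width: 0.0144
grasp_force: 98.7
```

Request:
carry_out(
  steps="0 0 -0.001 0;0 0 0 0;0 0 0 0",
)

```text
time_s: 16.98
tool_pos: [0.4484, 0.3343, 0.0517]
orientation: [2.194, 2.249, 0.002]
ft_force: [-2.9, -1.3, 4.4]
gripper_width: 0.0142
grasp_force: 99.3
```

Contact is made: the force went from −2 N to +4 N. I'll open partly, then go straight up.

Request:
carry_out(
  steps="0 0 0 0;0 0 0 0;0 0 0 0;0 0 0 0;0 0 0 0;0 0 0 0",
  fingers=0.38,
  grip_force=20,
)

```text
time_s: 17.48
tool_pos: [0.4481, 0.3341, 0.0505]
orientation: [2.194, 2.249, -0.0]
ft_force: [0.2, -0.5, 0.5]
gripper_width: 0.0327
grasp_force: 0.0
```

Request:
carry_out(
  steps="0 0 0.005 0;0 0 0.012 0;0 0 0.02 0;0 0 0.03 0;0 0 0.03 0;0 0 0.03 0;0 0 0.03 0;0 0 0 0",
)

```text
time_s: 18.15
tool_pos: [0.4499, 0.3353, 0.2172]
orientation: [2.192, 2.247, 0.02]
ft_force: [0.3, 1.2, 0.3]
gripper_width: 0.0328
grasp_force: 0.0
```

```bash
sed -i 's/^h=/h=/; s/p=\[t\[0\]+.115\*np.cos(psi),t\[1\]+.115\*np.sin(psi),psi\]; h=t\[2\]-.045/p=[.4512,.2193,-1.5463]; h=.006/' e.py; python3 e.py 7
```

```text
t 18.15 tcp [0.4499 0.3353 0.2172] yaw_y 0.0249 q6 0.555 F [0.3 1.2 0.3] w 0.0328 gf 0.0
nominal pan [ 0.4512  0.2193 -1.5463] base z 0.006
side pan 0.62 [array([ 0.4522,  0.2184, -1.5416]), np.float64(0.2923)]
side slide_case 0.94 [array([ 0.556 ,  0.2641, -0.0022]), np.float64(0.0523)]
side folder 0.91 [array([0.5113, 0.2505, 0.004 ]), np.float64(0.6607)]
wrist pan 0.72 [array([ 0.4497,  0.2207, -1.5549]), np.float64(0.2512)]
wrist slide_case 0.82 [array([0.5537, 0.2612, 0.0142]), np.float64(0.2798)]
wrist folder 0.6 [array([0.5072, 0.2523, 0.0074]), np.float64(0.7307)]
```

View pics/c7.png

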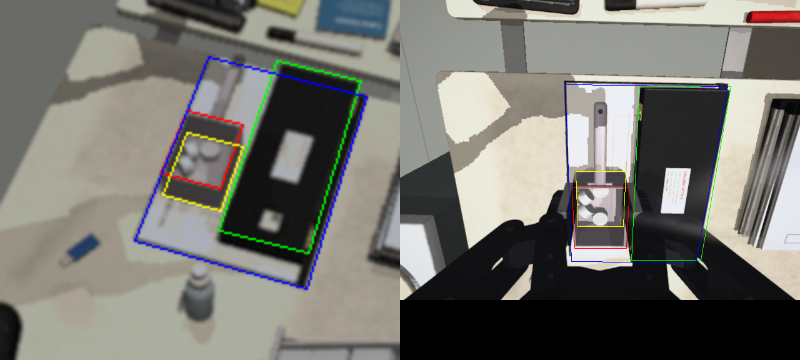

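The pan stands on the strip with the discs inside, and clear of the case, which hasn't moved. I'll hand in.

```bash
python3 -c "
from cell import *
print(sign_off())"
```

```text
the job is handed in; nothing more can be done
None
```

The pan, with all four mounts in it, stands released on the folder's free strip beside the case; the round chute's gate dropped shut, and the job is handed in (no verdict was returned).

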